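Slide the sugar pot to its ring on the teak shelf

ROBOT

A 6-joint arm with a two-finger parallel gripper is mounted at the origin on the work surface. World frame = base frame: x ahead of the robot, y to its left, z up, the work surface at z = 0. Lengths are in m, angles in rad, forces in N, time in s.
With the tool pointing down it reaches from about 0.35 to 1 m from the base axis. Payload 7.1 kg.
Tool frame: the origin (TCP) lies between the finger pads; the fingertips stand 22 mm ahead of it and the grasp point (between the pads) lies 3 mm ahead of it; x points along the fingers, y is the direction in which the jaws open and shut, and the axes are right-handed (so a half turn about x gives the same grasp; the last joint's range is limited). The gripper opens to 85 mm and grips with 20 to 120 N. Pads are 22 mm wide; open, the fingers measure 114 mm over their backs; the gripper's body (76 mm by 85 mm) begins 54 mm behind the grasp point. The pads swing forward as they close: fully open they stand 13 mm farther back than shut.
Start: joints at [1.124, 0.423, 1.63, -0, 1.089, -0.019], TCP at [0.259, 0.569, 0.253] pointing down, gripper open.
Joint ranges: [-3, 3], [-0.9, 2.11], [0.09, 2.58], [-1.31, 4.45], [0.11, 2.69], [-2.54, 2.54]. Speed limits (rad/s): [2.39, 2.39, 3.01, 3.14, 3.14, 3.14].

INTERFACE

Orientations are given as a rotation vector (axis times angle).
In Python, from rig import manip gives the robot as it stands. The module is installed in compiled form; this text tells all that it offers. Calls block until the motion is done:
- manip.move_to(position, orientation): joint-space move of the TCP to a pose.
- manip.servo_line(position, orientation=None, rate=0.15): straight line of the TCP; orientation=None keeps the orientation; rate is the mean speed in m/s.
- manip.set_joints(angles): joint-space move.
- manip.command_gripper(opening, f_grip=None): finger opening in m; f_grip is the grip in N (None keeps the last); returns when the fingers have stopped.
- manip.hold(seconds).
- manip.solve_ik(position, orientation): joint angles nearest the present ones, or None.
- manip.camera(name): name is "side" or "top"; returns a dict with "image" (480x640x3 uint8, red, green, blue), "fx", "fy", "cx", "cy" (pixels), "cam_to_world" (4x4, takes a point from camera to world coordinates). Camera axes: x right, y down, z forward; pixel columns grow to the right and rows downward; lengths in m; the calibration is good to about 2 mm. A picture is of the moment at which its call begins. There is no depth.
A pose or a line that the arm cannot do raises manip.IKError and nothing moves.
- manip.sign_off(): hands the job in, once; it reports no verdict.
Readings, each from a call of its own:
- manip.get_time(): time.
- manip.get_joint_positions(): joint angles.
- manip.get_joint_vel(): joint speeds.
- manip.get_tau(): joint torques, N m.
- manip.get_position(): TCP position.
- manip.get_ee_rot(): TCP orientation.
- manip.get_contact_force(): force on the tool from outside, world axes, zero at the start.
- manip.get_torque(): the same for the moment, N m.
- manip.get_width(): finger opening in m.
Only numpy, scipy, OpenCV 4.12 (cv2) and the standard library are available. Lean on these libraries where they do the work, as an engineer would, in place of code of your own. Each camera call takes 0.05 s, during which the arm holds its last target. There are 200 camera calls.

TASK

The wide, two-eared sugar pot is standing on the tea caddy's square place. Slide it along the shelf, without lifting or tipping it, until it stands centred in the round ring inlaid in the wood, then let go of it. Do not disturb the slim ceramic jar that looks like it.

Things in the scene. Friction and masses are not known exactly. Their poses are not given: they have to be found in the camera images.
- sugar_pot: Squat white ceramic sugar pot, one piece with its lid, about 0.5 kg. Origin: centre of underside, z up. Foot 92 mm, belly 110 mm across; two small ears at its +y and -y, out to 74 mm, up to 43 mm high. Lid flat at 66 mm height, with an upright cylindrical knob 26 mm across on its axis from 66 to 104 mm height (keep fingertips above 70 mm). Starts on the square, up to 10 mm off centre, any yaw.
- ring_mark: The goal place: a thin white ceramic circle inlaid flush in the shelf, 126 mm across, line 6 mm wide. Origin: its centre at shelf height (0). Lies 13 to 33 cm left or right of the square; on the other side is an empty hexagon of the same kind (136 mm over corners), not the goal. The straight way from square to ring is free.
- square_mark: The place where the sugar pot starts: a thin white ceramic square inlaid flush in the shelf, 120 mm a side. Origin: its centre at shelf height.
- slim_jar: A bystander: slim white ceramic jar without ears, 68 mm across, with a 20 mm wide knob up to 118 mm height. Stands loose beyond the marks on the far side of the shelf. Origin: centre of underside, z up. Leave it where it is.
Mind the look-alikes: they are no part of the job. Leave any green, turquoise or yellow look-alike of the sugar_pot alone.

How it is judged:
At the end, for the whole second after the job is handed in: The sugar pot stands upright (within 5 degrees) and at rest on the shelf, its centre within 15 mm of the ring's centre (horizontal distance between sugar_pot and ring_mark below 0.015 m and height (world z) of sugar_pot below 0.005 m and angle between sugar_pot's own z axis and vertical below 0.09 rad and linear speed of sugar_pot below 0.02 m/s); the robot touches nothing.
It fails at once if the sugar pot is lifted more than 10 mm off the shelf (height (world z) of sugar_pot above 0.01 m).
It fails at once if the sugar pot is tipped by more than 12 degrees (angle between sugar_pot's own z axis and vertical above 0.21 rad).
It fails at once if the slim jar is moved by more than 20 mm (distance of slim_jar from where it was at the start of the episode above 0.02 m).
It also fails if it takes over 35 s, if anything falls off the work surface, if the arm or the gripper's body presses on something with over 40 N, if the wrist force passes 120 N, or if a joint passes its speed limit or range.

## Working session

There is one attempt and no reset: what is moved stays moved. The work goes in short steps, each a Python script; the robot and the scene stay as the last script left them, time stands still between calls to the robot, and variables do not carry over. Pictures are saved under pics/ and viewed, about 8 in all and at most 12, crops included, and the job is handed in when it is done.

```bash
mkdir -p pics
python3 - <<'E'
from rig import manip
import cv2,numpy as np,pickle
for n in("top","side"):
    c=manip.camera(n);pickle.dump(c,open(n+'.pkl','wb'))
    cv2.imwrite(f'pics/{n}0.png',c['image'][...,::-1]);print(n,c['fx'],c['cx'],c['cy'],np.round(c['cam_to_world'],3).tolist())
print(manip.get_ee_rot(),manip.get_time())
E
```

```text
top 586.3356131968765 326.20660933700765 250.41141766592244 [[-0.014, -0.994, 0.106, 0.368], [-1.0, 0.016, 0.013, -0.039], [-0.014, -0.106, -0.994, 1.242], [0.0, 0.0, 0.0, 1.0]]
side 539.953742536561 326.7245645005265 229.25933099933545 [[0.911, -0.236, 0.337, 0.09], [-0.411, -0.563, 0.717, -0.85], [0.021, -0.792, -0.61, 0.747], [0.0, 0.0, 0.0, 1.0]]
[ 0.3344769   1.54494205 -0.3366182 ] 0.1
```

View pics/top0.png

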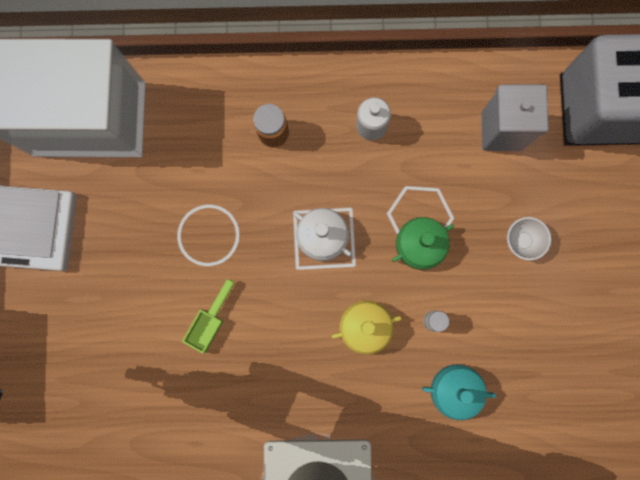

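View pics/side0.png

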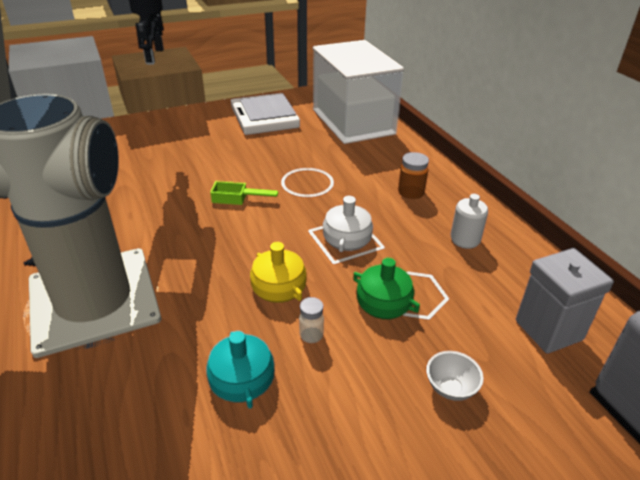

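The top view shows the ring at about (208,235), the white pot on the square at (322,234) with its knob at about (322,230), and the slim jar at (374,118). In the side view the ring is at (307,182) and the pot's knob at (349,206). Next I measure the ring and knob precisely.

```bash
cat > h.py <<'E'
import numpy as np,cv2,pickle
def ray(c,uv,z):
    uv=np.atleast_2d(uv).astype(float);T=c['cam_to_world']
    d=np.c_[(uv[:,0]-c['cx'])/c['fx'],(uv[:,1]-c['cy'])/c['fy'],np.ones(len(uv))]@T[:3,:3].T
    return T[:3,3]+d*((z-T[2,3])/d[:,2])[:,None]
def ring(c,box):
    x0,x1,y0,y1=box;h=cv2.cvtColor(c['image'],cv2.COLOR_RGB2HSV)[y0:y1,x0:x1]
    m=(h[...,1]<80)&(h[...,2]>120);v,u=np.nonzero(m)
    p=ray(c,np.c_[u+x0,v+y0],0)[:,:2]
    s=np.linalg.lstsq(np.c_[2*p,np.ones(len(p))],(p**2).sum(1),rcond=None)[0]
    r=np.linalg.norm(p-s[:2],axis=1);return s[:2],r.mean(),r.std(),len(p)
E
python3 - <<'E'
from h import *
t=pickle.load(open('top.pkl','rb'));s=pickle.load(open('side.pkl','rb'))
print(ring(t,(170,246,198,272)),ring(s,(278,338,164,200)))
print('knob top',ray(t,[322,230],.104),ray(s,[349,201],.104))
print('jar',ray(t,[375,110],.118))
a=cv2.resize(t['image'][195:275,280:370],None,fx=4.4,fy=4.4,interpolation=cv2.INTER_CUBIC)
b=cv2.resize(s['image'][190:270,305:395],None,fx=4.4,fy=4.4,interpolation=cv2.INTER_CUBIC)
cv2.imwrite('pics/crop.png',np.hstack([a,b])[...,::-1])
E
```

```text
(array([0.53833734, 0.22976436]), np.float64(0.06299920523003054), np.float64(0.002691314348808249), 792) (array([0.53821992, 0.22850428]), np.float64(0.06309988992852471), np.float64(0.003125054154407087), 353)
knob top [[ 0.52981287 -0.01703906  0.104     ]] [[ 0.52783233 -0.02506451  0.104     ]]
jar [[ 0.76543483 -0.12532127  0.118     ]]
```

View pics/crop.png

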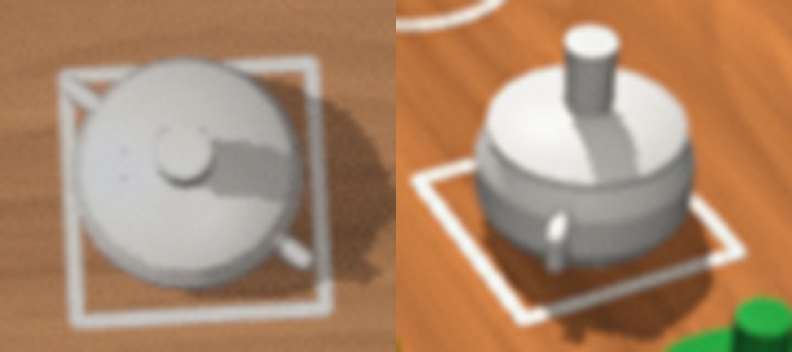

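The crop shows the knob top's centre at top (322.0, 229.8) and side (349.3, 199.6), with ears on the image diagonal and low down. Both views agree on the ring: radius 63 mm, centres 1.3 mm apart.

Run:
```python
from h import *
from rig import manip
from scipy.spatial.transform import Rotation as R
t=pickle.load(open('top.pkl','rb'));s=pickle.load(open('side.pkl','rb'))
print(ray(t,[321.8,229.6],.104),ray(s,[349.1,199.4],.104))
# triangulate
A=[];b=[]
for c,uv in((t,[321.8,229.6]),(s,[349.1,199.4])):
    o=c['cam_to_world'][:3,3];d=ray(c,uv,0)[0]-o;d/=np.linalg.norm(d);P=np.eye(3)-np.outer(d,d);A.append(P);b.append(P@o)
print('tri',np.linalg.lstsq(np.vstack(A),np.hstack(b),rcond=None)[0:2])
print('tool axes now',R.from_rotvec(manip.get_ee_rot()).as_matrix().round(3).tolist())
for sg in(1,-1):
    rv=R.from_matrix(np.array([[0,0,-1],[0,sg,0],[sg,0,0]]).T).as_rotvec()
    print(sg,rv,[np.round(q,2) if (q:=manip.solve_ik([.53,y,.096],rv)) is not None else None for y in(-.018,.229)])
```

```text
[[ 0.53061046 -0.01665793  0.104     ]] [[ 0.53063794 -0.01982976  0.104     ]]
tri (array([ 0.53150969, -0.016859  ,  0.10181273]), array([7.95024924e-07]))
tool axes now [[-0.001, 0.415, 0.91], [-0.001, 0.91, -0.415], [-1.0, -0.001, -0.0]]
1 [0.         1.57079633 0.        ] [array([-0.06,  0.53,  1.93, -0.  ,  0.69, -1.63]), array([ 0.39,  0.58,  1.82, -0.  ,  0.74, -1.18])]
-1 [ 2.22144147  0.         -2.22144147] [array([-0.06,  0.53,  1.93, -0.  ,  0.69,  1.51]), array([ 0.39,  0.58,  1.82, -0.  ,  0.74,  1.96])]
```

Run:
```python
from h import *
from rig import manip
rv=[0,np.pi/2,0]; k=[.531,-.0175]
manip.move_to(k+[.20],rv)
manip.servo_line(k+[.096],rate=.1)
f0=manip.get_contact_force()
manip.command_gripper(.036,25)
manip.command_gripper(.0,40)
print(manip.get_time(),manip.get_position(),manip.get_width(),f0,manip.get_contact_force())
for n in("top","side"):
    c=manip.camera(n);pickle.dump(c,open(n+'1.pkl','wb'))
a,b=[pickle.load(open(n+'1.pkl','rb'))['image'] for n in('top','side')]
cv2.imwrite('pics/g.png',np.hstack([cv2.resize(a[160:300,200:400],None,fx=2,fy=2),cv2.resize(b[100:240+40,260:440][:140],None,fx=2,fy=2)])[...,::-1])
```

```text
4.375 [ 0.53103002 -0.01730676  0.09612495] 0.025187487234683257 [0.13030709 0.78584436 0.2522999 ] [-0.20841563  2.41113014  2.18314715]
```

View pics/g.png

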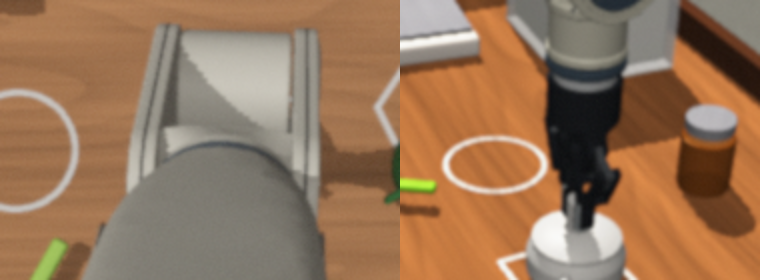

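The side view shows the fingers closed on the knob. The width of 25.2 mm fits the 26 mm knob and the pot stands upright. Now the slide.

Run:
```python
from h import *
from rig import manip
z=.096
a=np.array([.531,-.0175]);g=np.array([.5383,.2292])
for f in(.1,.4,.7,1):
    p=a+f*(g-a);manip.servo_line([*p,z],rate=.07)
    print(manip.get_position(),manip.get_contact_force(),manip.get_width())
manip.hold(.3)
c=manip.camera('side');b=c['image']
cv2.imwrite('pics/s.png',cv2.resize(b[80:260,200:440],None,fx=2.5,fy=2.5)[...,::-1]);print(manip.get_time())
```

```text
[0.53223784 0.00729956 0.09610959] [1.29119256 0.03055792 2.23683038] 0.024938591938910196
[0.53406293 0.08085256 0.09628179] [ 1.22588861 -6.40517932  6.84417987] 0.024824395637874627
[0.5360608  0.15470165 0.09634953] [ 0.01231696 -8.99835495 10.5432821 ] 0.02480293607011605
[0.53795832 0.22841642 0.09637085] [  0.27530825 -10.17794175  12.40184649] 0.02527628575780761
8.95
```

View pics/s.png

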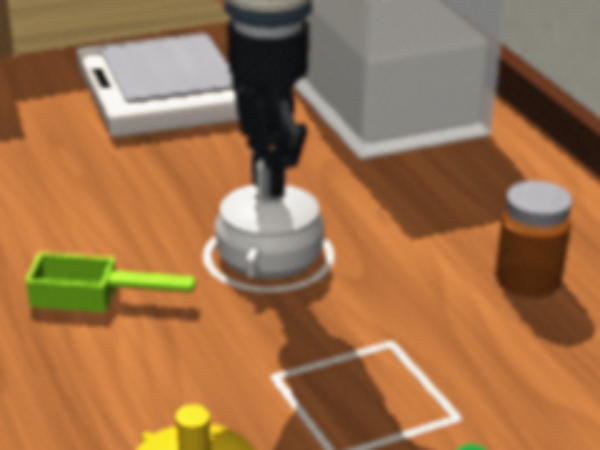

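The pot stands upright inside the ring at about (270,240) in the crop. I release it, retreat and check.

Run:
```python
from h import *
from rig import manip
manip.command_gripper(.045);manip.command_gripper(.085)
p=manip.get_position();manip.servo_line([p[0],p[1],.22],rate=.1)
manip.set_joints([1.124,.423,1.63,0,1.089,-.019]);manip.hold(.3)
cs=[manip.camera(n) for n in('top','side')]
for n,c in zip('ts',cs):pickle.dump(c,open(n+'2.pkl','wb'))
a=cv2.resize(cs[0]['image'][195:275,168:258],None,fx=4.4,fy=4.4,interpolation=cv2.INTER_CUBIC)
b=cv2.resize(cs[1]['image'][130:210,265:355],None,fx=4.4,fy=4.4,interpolation=cv2.INTER_CUBIC)
cv2.imwrite('pics/f.png',np.hstack([a,b])[...,::-1]);print(manip.get_time())
d=[cv2.absdiff(cs[0]['image'],pickle.load(open('top.pkl','rb'))['image'])[y0:y1,x0:x1].max() for x0,x1,y0,y1 in((355,392,95,142),(290,358,205,272))]
print('jar diff, square diff',d)
```

```text
13.1667
jar diff, square diff [np.uint8(11), np.uint8(133)]
```

View pics/f.png

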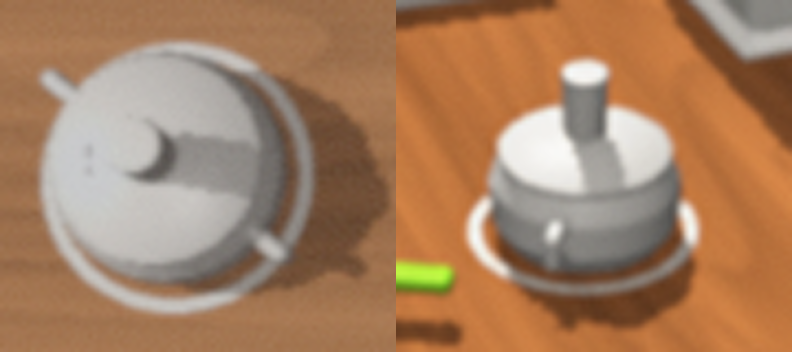

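The knob top is at crop (138,146) in the top half and (190,72) in the side half. The pot is upright, released, and the ring shows all around it.

Run:
```python
from h import *
from rig import manip
t=pickle.load(open('t2.pkl','rb'));s=pickle.load(open('s2.pkl','rb'))
g=np.array([.5383,.2292])
ok=True
for c,uv in((t,[168+138/4.4-.4,195+146/4.4-.4]),(s,[265+190/4.4-.4,130+72/4.4-.4])):
    p=ray(c,uv,.104)[0,:2];e=np.linalg.norm(p-g);print(p,e*1e3);ok&=e<.009
if ok:manip.sign_off();print('signed off')
```

```text
[0.53819367 0.2248238 ] 4.377489848151068
[0.53891657 0.22506831] 4.177444166481096
the job is handed in; nothing more can be done
signed off
```

I slid the sugar pot along the shelf from the square to the ring, let go of it and handed the job in. The arm gripped it by the knob and never raised it. The job used about 13 s of the 35 s allowed, and sign-off gives no verdict.

- **Centring:** after release, the knob measured 4.4 mm (top view) and 4.2 mm (side view) from the ring's centre. The limit is 15 mm.
- **Pot:** it stands upright in the pictures and the arm had moved clear before I handed in. I judged uprightness by eye and did not measure the tilt.
- **Slim jar:** its patch of the top picture is unchanged apart from noise, at most 11 out of 255 grey levels, so it was not moved.
- **Small disagreements:** the two views differed by 1.3 mm on the ring's centre and by about 3 mm on the knob before the grasp. The tool ended the slide about 1 mm short in y. The knob sits about 4 mm short in y.
- **Force:** the tool built up about 12 N of downward push and 10 N of drag by the end of the slide, well below the wrist limit of 120 N.

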